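# Rock the sorter's seesaw gate and feed the grinding balls to the other tray

## Robot

A 6-joint arm with a two-finger parallel gripper is mounted at the origin on a cart in front of the work surface, level with it; the furniture and walls round the work are solid. World frame = base frame: x ahead of the robot, y to its left, z up, the work surface at z = 0. Lengths are in m, angles in degrees, forces in N, time in s.
With the tool pointing down it reaches from about 0.4 to 0.825 m from the base axis. Payload 7 kg.
Tool frame: the origin (TCP) lies midway between the tips of the shut fingers; the grasp point (between the pads) lies 19 mm behind it (manip.grip_point_offset is the distance from the TCP to the grasp point, in m); z points along the fingers, y is the direction in which the jaws open and shut (so a half turn about z gives the same grasp; the last joint's range is limited). The gripper opens to 85 mm and grips with 20 to 120 N. Pads are 22 mm wide; open, the fingers measure 114 mm over their backs; the gripper's body (76 mm by 85 mm) begins 54 mm behind the grasp point. The pads swing forward as they close: fully open they stand 13 mm farther back than shut.
Start: joints at [86.465, 20.546, 0.682, 0, -70.136, -16.507], TCP at [0.231, 0.634, 0.231] pointing down, gripper open.
Joint ranges: [-176.03, 176.03], [-82.01, 121.73], [-58.28, 71.71], [-173.87, 95.51], [-174.79, -0.11], [-173.66, 173.66]. Speed limits (degrees/s): [136.94, 136.94, 172.46, 180, 180, 180].

## Interface

Orientations are given as a 3x3 rotation matrix whose columns are the frame's x, y, z axes.
In Python, from rig import manip, fingers, cams, recognise, trace, spot_point, sensors gives the robot as it stands. Calls block until the motion is done:
- manip.move_to(position, orientation): joint-space move of the TCP to a pose.
- manip.movel(position, rot=None, v=0.15, stop_force=None): straight line of the TCP; rot=None keeps the orientation; v is the mean speed in m/s. With stop_force (N) it stops when the force on the tool has changed by that much, and returns True; else False.
- manip.goto_joints(angles): joint-space move.
- fingers.move_gripper(opening): opening from 0.0 (shut) to 1.0 (fully open); the grip force is fixed at half the most; returns when the fingers have stopped.
- manip.sleep(seconds).
- manip.solve_ik(position, orientation): joint angles nearest the present ones, or None.
- cams.grab_frame(name): name is "scene" or "side" or "wrist"; returns a dict with "img" (480x640x3 uint8, red, green, blue), "z_map" (480x640 float32, m along the optical axis (not along the pixel's ray), 0 where there is no reading), "mtx" (3x3 intrinsics, pixels), "pose" (4x4, takes a point from camera to world coordinates). Camera axes: x right, y down, z forward; pixel columns grow to the right and rows downward; lengths in m; the calibration is good to about 2 mm. A picture is of the moment at which its call begins.
A pose or a line that the arm cannot do raises manip.MotionError and nothing moves.
- manip.finish_job(): hands the job in, once; it reports no verdict.
Trained networks look in a picture, given as the dict that the camera call returned (one of the last four; its "shot" number tells which), for a name from the list of things; names that differ only in an ending like _2 or _b are one class to them, and where a whole thing is asked for, a point or a joint stands for the part that bears it (a point fixed in the world has none). Each returns a list of dicts, best first, with "confidence" (0 to 1); they miss things now and then, are a little off and sometimes report something else, mostly with a low value. They report only what shows in the picture. A call takes as long as a camera call.
- recognise(picture, name): "pixel" ([column, row] in pixels, amid what is visible of it).
- trace(picture, name): "region" (480x640 bool, what is visible of it) and "pixel" ([column, row] in pixels, amid what is visible of it).
- spot_point(picture, name): "pixel" ([column, row] in pixels: a listed point, or the origin of a listed thing).
Readings, each from a call of its own:
- sensors.read_time_s(): time.
- sensors.read_q(): joint angles.
- sensors.read_qd(): joint speeds.
- sensors.read_tau(): joint torques, N m.
- sensors.read_position(): TCP position.
- sensors.read_tool_rot(): TCP orientation.
- sensors.read_force(): force on the tool from outside, world axes, zero at the start.
- sensors.read_moment(): the same for the moment, N m.
- sensors.read_finger_gap(): opening from 0.0 (shut) to 1.0 (fully open).
Only numpy, scipy, OpenCV 4.12 (cv2) and the standard library are available. Lean on these libraries where they do the work, as an engineer would, in place of code of your own. Each camera call takes 0.05 s, during which the arm holds its last target. There are 200 camera calls.

## Task

The mill-ball sorter's seesaw gate is tipped so that balls would run into one of its two trays. Press the raised end of the gate down with the fingertips until the gate has rocked fully over and stays there, and only then push the shutter's upright tab sideways to the end of its travel, so that all three steel balls roll down the other chute into the other tray. Do not grasp, lift or touch the balls, and leave the lidded crucible, the weighing bottle and the rubber stopper standing where they are.

Things in the scene. Friction and masses are not known exactly. Their poses are not given: they have to be found in the camera images.
- sorter: ball sorter fixed to the worktop: grey base, aluminium feed channel, a white open tray (110 x 92 mm, outer wall 56 mm high) at either end. Origin on the worktop below the gate's pivot; x level towards the feed's high end (away from the robot, turned up to 0.35 rad), y along the gate to the left tray, z up. Spans x -0.09..0.16, y -0.22..0.22; feed channel up to z 0.16, shutter tab up to 0.19
- gate (a joint): seesaw gate, a 170 mm trough rocking about the sorter's x axis over a pivot at sorter x 0, y 0, z 0.085. Radians, 0 level; +0.3 (stop): left end (+y) raised, balls run to the right tray (-y); -0.3 (stop): right end raised, balls run to the left tray. Starts at, or at once falls to, either stop. Under 2 N on the raised pad rocks it; past level its weight tips it over and it stays
- tip_weight (a point): centre of the steel tip-weight drum (26 mm across, 26 mm long) on the middle of the gate, 40 mm over the pivot; it stands between the two pads, keep clear
- pad_left (a point): centre of the top of the black round press pad (34 mm across, 22 mm high) on the gate's left end; gate level: sorter x -0.072, y +0.090, z 0.112. About 26 mm higher when raised, 26 mm lower (z about 0.084, y about 0.094) when down, tilted 0.3 rad with the gate
- pad_right (a point): the same for the right end, at sorter y -0.090 when level
- shutter (a joint): sliding shutter that holds the balls in the feed channel, m: 0 shut, slides along the sorter's +y to its stop at 0.050 with 1.5 N friction and stays where it is left; balls pass beyond about 0.033
- shutter_tab (a point): middle of the top edge of the shutter's upright grey tab, a plate 34 mm long (sorter x), 6 mm thick (y), 36 mm high below this point. Shut: sorter x 0.0905, y -0.090, z 0.187; pushed on its right (-y) face it moves up to 50 mm in sorter +y. A fixed guide rail lies 42 mm below this point, from sorter y -0.115 to -0.021
- ball_1_center (a point): centre of steel grinding ball 1 (24 mm across, 56 g), first in the feed channel behind the shutter; not to be touched
- ball_2_center (a point): centre of steel grinding ball 2 (24 mm across, 56 g), second in the feed channel behind the shutter; not to be touched
- ball_3_center (a point): centre of steel grinding ball 3 (24 mm across, 56 g), third in the feed channel behind the shutter; not to be touched
- crucible: white porcelain crucible with lid, 43 mm across, 46 mm high, loose bystander in front of the sorter; origin under its centre
- weighing_bottle: glass weighing bottle with lid, 41 mm across, 52 mm high, loose bystander in front of the sorter; origin under its centre
- stopper_1: dark red rubber stopper, 25 mm across, 26 mm high, loose bystander to the right of the feed channel; origin under its centre

How it is judged (in metres and radians):
On the way, in this order (a step that is already met when the one before it is completed fails the run):
1. the gate is rocked fully over to its other stop while the shutter is still shut (distance of pad_left from where it was at the start of the episode above 0.03 m and (value of joint gate above 0.25 rad or value of joint gate below -0.25 rad) and value of joint shutter below 0.015 m), for 0.2 s.
2. the shutter is pushed open with the gate still rocked over (distance of pad_left from where it was at the start of the episode above 0.03 m and (value of joint gate above 0.25 rad or value of joint gate below -0.25 rad) and value of joint shutter above 0.042 m), for 0.2 s.
At the end, for the whole second after the job is handed in: The gate rests at the stop opposite to where it started (beyond 0.25 rad), the shutter is open by more than 40 mm, all three balls lie at rest (under 0.05 m/s) inside the tray on the gate's new low side, and the three bystanders stand within 20 mm of where they were (distance of pad_left from where it was at the start of the episode above 0.03 m and (value of joint gate above 0.25 rad or value of joint gate below -0.25 rad) and value of joint shutter above 0.04 m and ((value of joint gate above 0.25 rad and y of ball_1_center in the frame of sorter between -0.22 and -0.12 m and x of ball_1_center in the frame of sorter between -0.06 and 0.05 m and height (world z) of each of ball_1_center, ball_2_center, ball_3_center below 0.045 m and linear speed of each of ball_1, ball_2, ball_3 below 0.05 m/s and y of ball_2_center in the frame of sorter between -0.22 and -0.12 m and x of ball_2_center in the frame of sorter between -0.06 and 0.05 m and y of ball_3_center in the frame of sorter between -0.22 and -0.12 m and x of ball_3_center in the frame of sorter between -0.06 and 0.05 m) or (value of joint gate below -0.25 rad and y of ball_1_center in the frame of sorter between 0.12 and 0.22 m and x of ball_1_center in the frame of sorter between -0.06 and 0.05 m and height (world z) of each of ball_1_center, ball_2_center, ball_3_center below 0.045 m and linear speed of each of ball_1, ball_2, ball_3 below 0.05 m/s and y of ball_2_center in the frame of sorter between 0.12 and 0.22 m and x of ball_2_center in the frame of sorter between -0.06 and 0.05 m and y of ball_3_center in the frame of sorter between 0.12 and 0.22 m and x of ball_3_center in the frame of sorter between -0.06 and 0.05 m)) and angle between each of crucible, weighing_bottle, stopper_1's own z axis and vertical below 0.2 rad and distance of each of crucible, weighing_bottle, stopper_1 from where it was at the start of the episode below 0.02 m); the robot touches nothing.
It fails at once if the robot touches a ball (contact force between any of ball_1, ball_2, ball_3 and the fingers above 0.3 N or contact force between any of ball_1, ball_2, ball_3 and the arm above 0.3 N).
It fails at once if a ball is lifted above the sorter (height (world z) of any of ball_1_center, ball_2_center, ball_3_center above 0.175 m).
It fails at once if a bystander is moved more than 20 mm or tipped (distance of any of crucible, weighing_bottle, stopper_1 from where it was at the start of the episode above 0.02 m or angle between any of crucible, weighing_bottle, stopper_1's own z axis and vertical above 0.3 rad).
It also fails if it takes over 45 s, if anything falls off the work surface, if the arm or the gripper's body presses on something with over 40 N, if the wrist force passes 120 N, or if a joint passes its speed limit or range.

## Working session

There is one attempt and no reset: what is moved stays moved. The work goes in short steps, each a Python script; the robot and the scene stay as the last script left them, time stands still between calls to the robot, and variables do not carry over. Pictures are saved under pics/ and viewed, about 8 in all and at most 12, crops included, and the job is handed in when it is done.

```bash
mkdir -p pics; cat > h.py <<'E'
import numpy as np, cv2
from rig import manip, fingers, cams, recognise, trace, spot_point, sensors
def ray(f,px):
    d=np.linalg.inv(f["mtx"])@np.array([px[0],px[1],1.0]); P=f["pose"]
    return P[:3,3],P[:3,:3]@d
def deproj(f,px,w=2):
    c,r=int(round(px[0])),int(round(px[1])); z=f["z_map"][max(r-w,0):r+w+1,max(c-w,0):c+w+1]; z=z[z>0]
    if z.size==0: return None
    o,d=ray(f,px); return o+d*np.median(z)
def tri(obs):
    A=np.zeros((3,3));b=np.zeros(3)
    for f,px in obs:
        o,d=ray(f,px); d=d/np.linalg.norm(d); M=np.eye(3)-np.outer(d,d); A+=M;b+=M@o
    return np.linalg.solve(A,b)
def save(f,n): cv2.imwrite("pics/"+n,cv2.cvtColor(f["img"],cv2.COLOR_RGB2BGR))
E
python3 - <<'E'
from h import *
np.set_printoptions(precision=4,suppress=True)
F={c:cams.grab_frame(c) for c in("scene","side")}
for c in F: save(F[c],c+"0.png")
for n in ["sorter","pad_left","pad_right","tip_weight","shutter_tab","ball_1_center","crucible","weighing_bottle","stopper_1"]:
    obs=[]
    for c in F:
        r=spot_point(F[c],n)
        for k in r[:3]: print(n,c,np.round(k["pixel"]),round(k["confidence"],2),deproj(F[c],k["pixel"]))
        if r: obs.append((F[c],r[0]["pixel"]))
    if len(obs)==2: print("  tri",tri(obs))
print(sensors.read_time_s(),sensors.read_tool_rot())
E
```

```text
sorter scene [316. 293.] 0.56 [ 0.5656 -0.0834  0.0097]
sorter scene [384. 258.] 0.43 [ 0.4997 -0.1837  0.0855]
sorter side [312. 292.] 0.82 [ 0.5672 -0.0078  0.0539]
  tri [ 0.5644 -0.0826  0.0103]
pad_left scene [305. 298.] 0.81 [ 0.5025 -0.0038  0.1406]
pad_left scene [293. 225.] 0.42 [ 0.6153 -0.0804  0.1542]
pad_left side [348. 247.] 0.69 [ 0.5046 -0.0142  0.1349]
  tri [ 0.5049 -0.0055  0.1383]
pad_right scene [385. 261.] 0.68 [ 0.494  -0.178   0.0857]
pad_right side [345. 234.] 0.98 [ 0.4898 -0.1833  0.0846]
  tri [ 0.4916 -0.1753  0.0889]
tip_weight scene [344. 266.] 0.62 [ 0.5078 -0.0919  0.134 ]
tip_weight side [335. 233.] 0.58 [ 0.52   -0.0881  0.1291]
tip_weight side [279. 234.] 0.15 [ 0.6229 -0.0841  0.1325]
  tri [ 0.5169 -0.1005  0.1219]
shutter_tab scene [322. 170.] 0.55 [ 0.6549 -0.1837  0.1851]
shutter_tab side [263. 188.] 0.79 [ 0.6534 -0.1864  0.1865]
  tri [ 0.653  -0.1817  0.1878]
ball_1_center scene [292. 224.] 0.54 [ 0.6285 -0.0885  0.1398]
ball_1_center side [278. 235.] 0.64 [ 0.6259 -0.0802  0.1315]
ball_1_center side [260. 188.] 0.33 [ 0.6607 -0.1865  0.1859]
  tri [ 0.6296 -0.0907  0.1305]
crucible scene [347. 386.] 0.75 [0.3927 0.0127 0.0351]
crucible side [397. 315.] 0.64 [0.4171 0.0102 0.0113]
  tri [ 0.409  -0.0037 -0.0017]
weighing_bottle scene [411. 323.] 0.76 [ 0.4031 -0.153   0.0228]
stopper_1 scene [346. 205.] 0.5 [ 0.6853 -0.2806  0.0089]
stopper_1 side [248. 254.] 0.61 [ 0.7003 -0.2759 -0.0002]
  tri [ 0.7012 -0.2966 -0.0117]
1.0 [[ 0.9394 -0.3427 -0.    ]
 [-0.3427 -0.9394 -0.    ]
 [ 0.      0.     -1.    ]]
```

View pics/scene0.png

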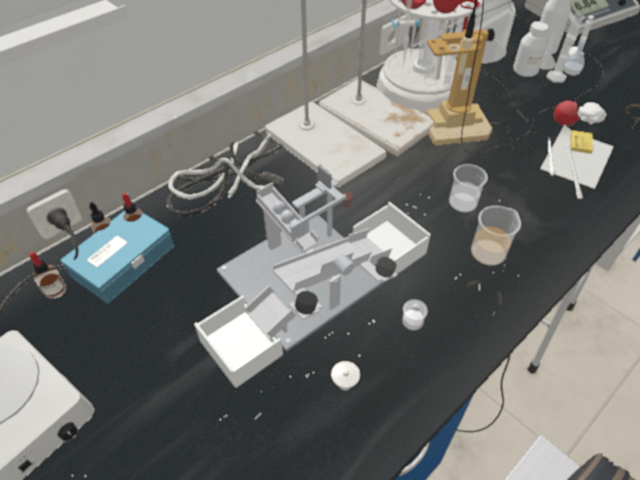

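View pics/side0.png

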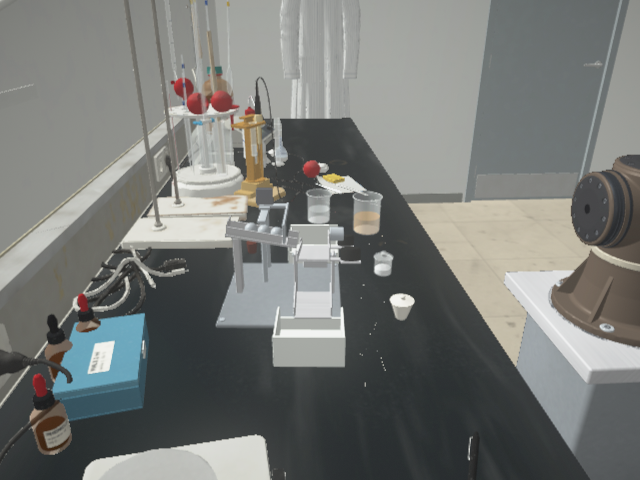

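The left end of the gate is raised: its pad is at scene (305,298), and the right pad at (385,261) is low. The tab is at (322,170), and the crucible and bottle are clear in front. Next I fit the sorter pose and take a close look with the wrist camera from above the left pad.

```bash
cat >> h.py <<'E'
def fit(L,W):
    L=np.array(L)[:,:2];W=np.array(W)[:,:2]; l=L-L.mean(0);w=W-W.mean(0)
    th=np.arctan2((l[:,0]*w[:,1]-l[:,1]*w[:,0]).sum(),(l*w).sum())
    R=np.array([[np.cos(th),-np.sin(th)],[np.sin(th),np.cos(th)]]); t=W.mean(0)-R@L.mean(0)
    return th,R,t,W-(L@R.T+t)
def S(R,t,x,y,z): return np.append(R@[x,y]+t,z)
def tool(R): return np.column_stack([[*R[:,0],0],[*-R[:,1],0],[0,0,-1]])
E
python3 - <<'E'
from h import *
np.set_printoptions(precision=4,suppress=True)
th,R,t,e=fit([[-.072,.078,0],[-.072,-.094,0],[.0905,-.09,0]],[[.5045,-.006,0],[.4915,-.177,0],[.654,-.184,0]])
print(th,t,e)
fingers.move_gripper(0.0)
manip.move_to(S(R,t,-.072,.082,.26),tool(R))
f=cams.grab_frame("wrist"); save(f,"w1.png")
for n in ["pad_left","pad_right","tip_weight","shutter_tab"]:
    for k in spot_point(f,n)[:2]: print(n,np.round(k["pixel"]),round(k["confidence"],2),deproj(f,k["pixel"]))
    for k in trace(f,n)[:1]:
        if n.startswith("pad"): print("  reg",k["region"].sum(),np.round(k["pixel"]),deproj(f,k["pixel"]))
print(S(R,t,-.072,.078,.137),S(R,t,.0905,-.09,.187),sensors.read_position(),sensors.read_finger_gap(),sensors.read_time_s())
E
```

```text
-0.07109230187701042 [ 0.5703 -0.0884] [[ 0.0005 -0.0006]
 [-0.0003  0.    ]
 [-0.0002  0.0006]]
pad_left [328. 228.] 0.67 [ 0.506  -0.0074  0.1377]
  reg 18530 [415. 163.] [ 0.5468 -0.0874  0.0919]
pad_right [511. 218.] 0.89 [ 0.4892 -0.1799  0.0844]
  reg 18761 [417. 162.] [ 0.5473 -0.0894  0.0915]
tip_weight [441. 204.] 0.82 [ 0.5188 -0.0966  0.1353]
[ 0.504  -0.0054  0.137 ] [ 0.6542 -0.1846  0.187 ] [ 0.5043 -0.0013  0.26  ] 0.0013825411667246369 4.675
```

View pics/w1.png

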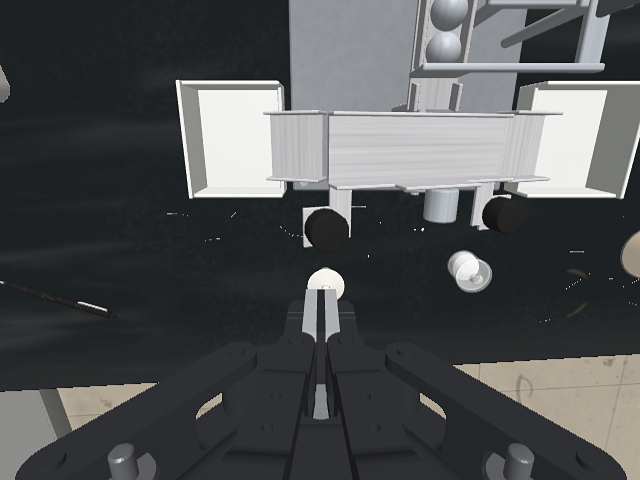

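The wrist view agrees with the fit to within 2 mm (pad at pixel 328,228). The crucible at (325,284) is low and clear of the fingers. Pressing now.

```bash
python3 - <<'E'
from h import *
np.set_printoptions(precision=4,suppress=True)
th,R,t,e=fit([[-.072,.078,0],[-.072,-.094,0],[.0905,-.09,0]],[[.5045,-.006,0],[.4915,-.178,0],[.654,-.184,0]])
manip.movel(S(R,t,-.073,.080,.150),v=.15)
print(manip.movel(S(R,t,-.073,.085,.118),v=.05,stop_force=15),sensors.read_force())
print(manip.movel(S(R,t,-.073,.092,.088),v=.05,stop_force=15),sensors.read_position(),sensors.read_force())
manip.movel(S(R,t,-.073,.092,.26),v=.2)
f=cams.grab_frame("wrist"); save(f,"w2.png"); s=cams.grab_frame("side")
for n in ["pad_left","pad_right","tip_weight"]:
    for k in spot_point(f,n)[:1]: print(n,np.round(k["pixel"]),round(k["confidence"],2),deproj(f,k["pixel"]))
for k in spot_point(s,"shutter_tab")[:1]: print(np.round(k["pixel"]),deproj(s,k["pixel"]))
print(sensors.read_force(),sensors.read_time_s())
E
```

```text
False [ 0.0219 -0.4766  0.8042]
False [0.5039 0.0082 0.088 ] [-0.5087  0.365   0.5501]
pad_left [321. 214.] 0.92 [0.5041 0.0073 0.0841]
tip_weight [423. 200.] 0.87 [ 0.5215 -0.0735  0.1353]
[261. 188.] [ 0.6578 -0.1863  0.1878]
[-0.5847  0.0321  0.005 ] 8.4333
```

View pics/w2.png

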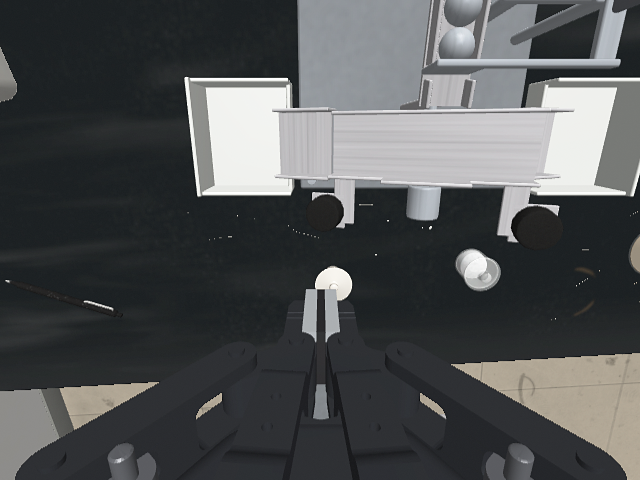

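The gate has rocked over: the left pad (321,214) is now at z 0.084 and the right pad is raised. The shutter is still shut. Now I push the tab.

```bash
python3 - <<'E'
from h import *
np.set_printoptions(precision=4,suppress=True)
th,R,t,e=fit([[-.072,.078,0],[-.072,-.094,0],[.0905,-.09,0]],[[.5045,-.006,0],[.4915,-.178,0],[.654,-.184,0]])
loc=lambda p: R.T@(np.array(p)[:2]-t)
manip.move_to(S(R,t,.05,-.14,.28),tool(R))
f=cams.grab_frame("wrist")
for k in spot_point(f,"shutter_tab")[:1]:
    p=deproj(f,k["pixel"]); print("tab",np.round(k["pixel"]),k["confidence"],p,loc(p))
manip.movel(S(R,t,.0905,-.14,.22),v=.2)
manip.movel(S(R,t,.0905,-.14,.163),v=.15)
print(manip.movel(S(R,t,.0905,-.105,.163),v=.1,stop_force=12),sensors.read_force())
print(manip.movel(S(R,t,.0905,-.045,.163),v=.05,stop_force=12),loc(sensors.read_position()),sensors.read_force())
manip.movel(S(R,t,.0905,-.14,.163),v=.15)
manip.movel(S(R,t,.0905,-.14,.27),v=.2)
manip.movel(S(R,t,.0,-.14,.30),v=.2)
s=cams.grab_frame("scene"); d=cams.grab_frame("side"); save(s,"s3.png")
for c in (s,d):
  for n in ["shutter_tab","pad_left","ball_1_center"]:
    for k in spot_point(c,n)[:3]:
      p=deproj(c,k["pixel"]); print(n,np.round(k["pixel"]),round(k["confidence"],2),p,loc(p))
print(sensors.read_force(),sensors.read_time_s())
E
```

```text
tab [249. 187.] 0.83 [ 0.653  -0.1863  0.1871] [ 0.0894 -0.0917]
False [0.5161 0.4917 0.1896]
True [ 0.0905 -0.0598] [-0.4068 -4.5285  1.5501]
shutter_tab [296. 182.] 0.93 [ 0.6692 -0.1365  0.1767] [ 0.1021 -0.0409]
shutter_tab [244. 350.] 0.2 [0.5542 0.0873 0.0294] [-0.0282  0.1744]
pad_left [298. 324.] 0.93 [0.5033 0.0129 0.0836] [-0.0739  0.0967]
ball_1_center [228. 358.] 0.66 [0.5596 0.1153 0.0307] [-0.0248  0.2027]
ball_1_center [243. 352.] 0.66 [0.5525 0.0908 0.0287] [-0.0302  0.1778]
shutter_tab [259. 200.] 0.62 [ 0.6597 -0.1344  0.1807] [ 0.0924 -0.0395]
pad_left [351. 280.] 0.93 [0.502  0.0083 0.085 ] [-0.0748  0.0919]
[0.405  0.3854 0.1148] 14.3667
```

View pics/s3.png

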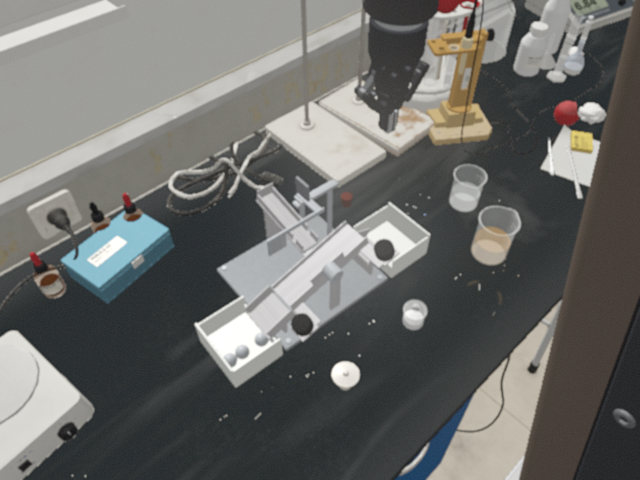

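All three balls are in the left tray, at about (230,358), (242,352) and (261,339). The tab stands at local y ≈ -0.040, which is fully open, and the bystanders have not moved. I'll check the three balls are at rest and hand in.

```bash
python3 - <<'E'
from h import *
for i in range(2):
    manip.sleep(1.0); s=cams.grab_frame("scene")
    for n in ["ball_1_center","crucible","weighing_bottle","stopper_1"]:
        print(n,[(np.round(k["pixel"]),round(k["confidence"],2)) for k in spot_point(s,n)[:3]])
manip.finish_job(); print(sensors.read_time_s())
E
```

```text
ball_1_center [(array([226., 360.]), 0.44)]
crucible [(array([349., 388.]), 0.83)]
weighing_bottle [(array([413., 320.]), 0.56)]
stopper_1 [(array([346., 204.]), 0.58)]
ball_1_center [(array([228., 360.]), 0.58)]
crucible [(array([347., 388.]), 0.96), (array([259., 338.]), 0.19)]
weighing_bottle [(array([413., 321.]), 0.81)]
stopper_1 [(array([345., 202.]), 0.47)]
the job is handed in; nothing more can be done
the job is handed in; nothing more can be done
```

I pressed the raised left end of the gate down until it rocked over. With the shutter still shut, I then pushed the tab to its stop, and the three balls rolled into the left tray. The job is handed in; it took about 17 s of the 45 s allowed and reports no verdict.

What the last checks showed:
- **Gate:** the left pad is at z 0.084, so the gate is down at its other stop and stayed there after the fingers left.
- **Shutter:** the tab moved from y of about -0.09 to -0.040, which is the full 50 mm. The push ended on the 12 N force stop.
- **Balls:** all three are visible in the left tray in the last picture I viewed. In the two later checks the network found only one of them, which stayed put within 2 pixels. I did not measure the other two at rest separately.
- **Bystanders:** the crucible, weighing bottle and stopper are within about 3 pixels of where they started.

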